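# Tip the orange parts case out of the workshop rack

### The job

Fetch the orange parts case for the hub rebuild: take it by its tab, tip it out of the packed row by its top, towards the open front of the rack, while its foot is still in the rack, then lift it out and set it down upright on the floor of the empty steel tray beside the rack, without dropping it. Leave the blue and the white case standing in the rack.

Things in the scene. Friction and masses are not known exactly. Their poses are not given: they have to be found in the camera images.
- orange_case: Orange box 80 (x) x 56 (y) x 130 (z) mm, 0.35 kg. Black pull tab on top: 36 x 12 x 40 mm at x=-15, y=0, z=130 to 170 mm; pinch it across its 12 mm (y), fingers opened about 45 mm (next tabs 58 mm off). Origin: centre of underside; -x is its front, z up. Tip the top to -x about the lower front edge by 20 to 25 degrees, raise 30 mm, then draw it 100 mm to the front and up.
- blue_case: Blue case, otherwise like the orange one, to be left. The three stand side by side along y in varying order with 2 mm gaps in a fixed grey rack open to the robot's side, yaw up to 0.2 rad. Rack floor 4 mm above the bench; front lip 6 mm high, 3 mm before the cases; back 56 mm high, 3 mm behind them. Origin: centre of underside.
- white_case: White case, otherwise like the orange one, to be left. Origin: centre of underside. In the frame of a case as it starts, the rack's steel keeper bar runs along the row at x=20 to 47, z=150 to 158 mm, over the rear of the cases, so none lifts straight out. The rack's end walls are 46 mm high, 4 mm beyond the row; their rear posts carry the bar.
- tray: Empty fixed bright steel tray, 240 (x) x 190 (y) mm, rim 21 mm high, walls 3 mm with a 6 mm rolled rim, floor 3 mm above the bench. Origin: centre of its underside; z up. It lies left or right of the rack, yaw up to 0.3 rad.
Mind the look-alikes: they are no part of the job. There is more than one size of the orange_case; the one meant has the size given above.

How it is judged (in metres and radians):
On the way:
1. the orange case is tipped by more than 7 degrees while its foot is still in the rack (origin moved less than 50 mm) (angle between orange_case's own z axis and vertical above 0.122 rad and distance of orange_case from where it was at the start of the episode below 0.05 m), for 0.1 s.
At the end, for the whole second after the job is handed in: The orange case rests upright (within 5.7 degrees) with its foot on the tray floor, its origin within 95 mm (tray x) and 70 mm (tray y) of the tray centre, under 10 mm above its origin; the blue and white cases are within 25 mm of their start and 10 degrees of upright (x of orange_case in the frame of tray between -0.095 and 0.095 m and y of orange_case in the frame of tray between -0.07 and 0.07 m and z of orange_case in the frame of tray below 0.01 m and angle between orange_case's own z axis and vertical below 0.1 rad and linear speed of orange_case below 0.02 m/s and angle between each of blue_case, white_case's own z axis and vertical below 0.17 rad and distance of each of blue_case, white_case from where it was at the start of the episode below 0.025 m); the robot touches nothing.
It fails at once if the orange case is dropped (falls faster than 0.8 m/s with no finger on it) (linear speed of orange_case above 0.8 m/s and contact force between orange_case and the fingers below 0.05 N).
It fails at once if the blue or the white case is pulled out of its place (moved more than 60 mm) or tipped over (past 30 degrees) (distance of any of blue_case, white_case from where it was at the start of the episode above 0.06 m or angle between any of blue_case, white_case's own z axis and vertical above 0.52 rad).
It also fails if it takes over 51 s, if anything falls off the work surface, if the arm or the gripper's body presses on something with over 40 N, if the wrist force passes 120 N, or if a joint passes its speed limit or range.

### The arm

A 6-joint arm with a two-finger parallel gripper is mounted at the origin on the work surface. World frame = base frame: x ahead of the robot, y to its left, z up, the work surface at z = 0. Lengths are in mm, angles in rad, forces in N, time in s.
With the tool pointing down it reaches from about 275 to 1000 mm from the base axis. Payload 8.4 kg.
Tool frame: the origin (TCP) lies midway between the tips of the shut fingers; the grasp point (between the pads) lies 19 mm behind it; z points along the fingers, y is the line along which they close (so a half turn about z gives the same grasp; the last joint's range is limited). The gripper opens to 85 mm and grips with 20 to 120 N. Pads are 22 mm wide; open, the fingers measure 114 mm over their backs; the gripper's body (76 mm by 85 mm) begins 54 mm behind the grasp point. The pads swing forward as they close: fully open they stand 13 mm farther back than shut.
Start: joints at [1.308, 0.353, 1.633, -0, 1.155, -0.002], TCP at [161.157, 603.868, 231.281] pointing down, gripper open.
Joint ranges: [-2.63, 2.63], [-0.92, 2.1], [0.06, 2.66], [-1.3, 4.44], [0, 2.69], [-3.02, 3.02]. Speed limits (rad/s): [2.22, 2.22, 2.79, 3.14, 3.14, 3.14].

### API

Orientations are given as [roll, pitch, yaw] about the fixed x, y, z axes, in that order (R = Rz(yaw) Ry(pitch) Rx(roll)).
In Python, from rig import monitor, imaging, r gives the robot as it stands.
- The arm moves only by the tool drive_tool, never from a script. Its argument "plan" is a list of rows, each an object of numbers: "x", "y", "z": the shift along the tool's x, y, z in units of 50 mm (1.0 is 50 mm); "ax", "ay", "az": the turn, a rotation vector about the tool's x, y, z in units of 6 degrees (1.0 is 6 degrees); "hand": the finger opening in mm, from 0 to 85.4. In form: [{"x": .., "y": .., "z": .., "ax": .., "ay": .., "az": .., "hand": ..}, ...]. A call has 1 to 8 rows; each row is the pose to reach, as a shift and turn from the pose commanded when the call began, along the tool's axes at that moment; what a row does not reach only later rows make up. A row lasts 1/10 s, in which the tool goes at most 50 mm and 8.59 degrees, less where a joint would pass 70% of its speed; a pose out of reach is approached as far as the arm can. A call with a gripper value outside its range is refused whole. The fingers move at their own pace and stop on an object; "grip_force" is the grip in N (left out, the last holds). Time passes only in rows, so rows that repeat a pose let the fingers close. It gives the time, the measured TCP pose, the force, the opening and the grip force at its end, in the units of the state.
- monitor.sense(): the state, without advancing time (a new reading comes with each control period).
- imaging.grab_frame(name): name is "side" or "top"; returns the picture (384x512x3 uint8, red, green, blue); there is no depth.
- imaging.camera_info(name): a dict with "mtx" (3x3 intrinsics, pixels), "dist" ([k1, k2, p1, p2, k3] as OpenCV has them; the pictures are not rectified), "R" (3x3) and "t" (3): a world point X has camera coordinates R X + t. Camera axes: x right, y down, z forward; pixel columns grow to the right and rows downward; lengths in mm; the calibration is good to about 2 mm. A picture is of the moment at which its call begins. camera_info takes no time and is no camera call.
- r.sign_off(): hands the job in; it is judged then, once.
The state is a dict: "clock": time; "qpos": joint angles; "qvel": joint speeds; "joint_efforts": joint torques, N m; "eef_pos": TCP position; "tcp_rot": TCP orientation; "contact_force": force on the tool from outside, world axes, zero at the start; "wrist_torque": the same for the moment, N m; "opening": opening from 0.0 (shut) to 1.0 (fully open); "grasp_force": force on a finger pad.
Only numpy, scipy, OpenCV 4.12 (cv2) and the standard library are available. Lean on these libraries where they do the work, as an engineer would, in place of code of your own. Each camera call takes 0.05 s, during which the arm holds its last target. There are 200 camera calls.

## Working session

There is one attempt and no reset: what is moved stays moved. The work goes in short steps, Python scripts to look and compute and a tool call to move; the robot and the scene stay as the last step left them, time stands still between calls to the robot, and variables do not carry over. Pictures are saved under pics/ and viewed, at most 10 in all, crops included, and the job is handed in when it is done.

Besides the shell and the picture viewer there is one more tool, called in YAML: its name, and indented under it one key for each argument. drive_tool: Moves the arm, as the interface text tells. Its arguments: {"type":"object","properties":{"plan":{"type":"array","items":{"type":"object","properties":{"x":{"type":"number"},"y":{"type":"number"},"z":{"type":"number"},"ax":{"type":"number"},"ay":{"type":"number"},"az":{"type":"number"},"hand":{"type":"number"}}}},"grip_force":{"type":"number"}},"required":["plan"]}

```bash
ls; mkdir -p pics; python3 - <<'E'
from rig import monitor, imaging, r
import cv2, numpy as np
s=monitor.sense(); print(s)
for n in("side","top"):
    im=imaging.grab_frame(n); cv2.imwrite(f"pics/{n}0.png",im[:,:,::-1])
    c=imaging.camera_info(n); print(n,{k:np.round(v,4).tolist() for k,v in c.items()})
E
```

```text
pics
{'clock': 0.0, 'qpos': array([ 1.30762043e+00,  3.53642456e-01,  1.63413108e+00,  4.07636915e-07,
        1.15520387e+00, -2.38230728e-03]), 'qvel': array([-0.00088706,  0.00138571,  0.00037486, -0.00056384, -0.00066092,
        0.00022163]), 'joint_efforts': array([-2.23115283e-03, -6.05254841e+01, -3.42068374e+01, -1.19315027e-04,
        9.56959964e-03, -5.66039614e-05]), 'eef_pos': array([161.02014948, 603.40995248, 230.56654531]), 'tcp_rot': array([-3.14020790e+00, -3.67161925e-06,  2.88079890e+00]), 'contact_force': array([-0.01375808,  0.18148392, -0.03413061]), 'wrist_torque': array([0.0065701 , 0.01339742, 0.01235306]), 'grasp_force': 0.0, 'opening': 1.0025966848440306}
side {'mtx': [[480.0274, 0.0, 251.6994], [0.0, 480.0274, 197.4361], [0.0, 0.0, 1.0]], 'dist': [-0.1585, 0.0, 0.0, 0.0, 0.0], 'R': [[0.548, -0.8364, -0.0123], [-0.7183, -0.4629, -0.5194], [0.4287, 0.2935, -0.8545]], 't': [-368.2385, 473.5095, 704.8389]}
top {'mtx': [[495.1801, 0.0, 258.7093], [0.0, 495.1801, 190.2047], [0.0, 0.0, 1.0]], 'dist': [-0.2025, 0.0, 0.0, 0.0, 0.0], 'R': [[-0.0063, -1.0, -0.0043], [-0.9935, 0.0067, -0.1135], [0.1135, 0.0035, -0.9935]], 't': [-6.0725, 671.1287, 1072.3352]}
```

View pics/side0.png

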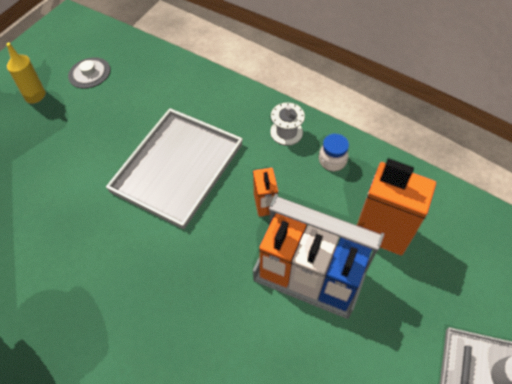

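View pics/top0.png

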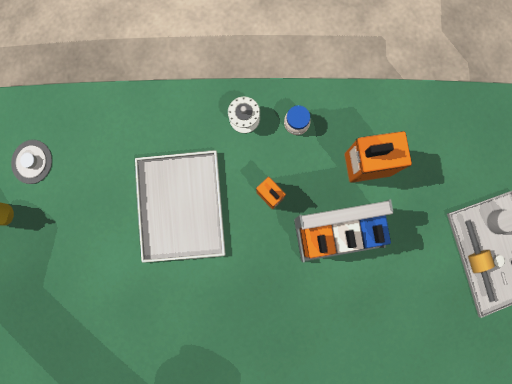

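The pictures show the rack with orange at its left (+y) end: its tab is near top (322,244) and side (281,235). Next in the row are white (351,239) and blue (378,234). The tray is left of the rack at top (181,207). The small orange case at (270,193) and the big one at (380,157) are the look-alikes.

```bash
cat > h.py <<'E'
import numpy as np, cv2
from rig import monitor, imaging, r
def ray(n,px):
    c=imaging.camera_info(n); R=np.array(c["R"]);t=np.array(c["t"])
    u=cv2.undistortPoints(np.array(px,float).reshape(-1,1,2),np.array(c["mtx"]),np.array(c["dist"])).reshape(-1,2)
    return -R.T@t, np.c_[u,np.ones(len(u))]@R
def plane(n,px,z):
    o,d=ray(n,px); return o+d*((z-o[2])/d[:,2])[:,None]
def proj(n,X):
    c=imaging.camera_info(n)
    return cv2.projectPoints(np.array(X,float).reshape(-1,1,3),cv2.Rodrigues(np.array(c["R"]))[0],np.array(c["t"]),np.array(c["mtx"]),np.array(c["dist"]))[0].reshape(-1,2)
def tri(p,q):
    (a,d),(b,e)=ray("top",[p]),ray("side",[q]); d=d[0];e=e[0]
    s=np.linalg.lstsq(np.c_[d,-e],b-a,rcond=None)[0]; A=a+s[0]*d;B=b+s[1]*e
    return (A+B)/2,np.linalg.norm(A-B)
E
python3 - <<'E'
from h import *
t=cv2.imread("pics/top0.png"); s=cv2.imread("pics/side0.png")
def blobs(m,box,lo):
    x0,y0,x1,y1=box; k=np.zeros_like(m);k[y0:y1,x0:x1]=m[y0:y1,x0:x1]
    n,l,st,ce=cv2.connectedComponentsWithStats(k)
    return [(st[i,4],ce[i].round(1).tolist(),cv2.minAreaRect(cv2.findContours((l==i).astype(np.uint8),0,2)[0][0])) for i in range(1,n) if st[i,4]>lo]
for n,im,b in(("top",t,(300,222,392,258)),("side",s,(262,215,365,285))):
    m=(im.max(2)<50).astype(np.uint8)
    for B in blobs(m,b,15):
        print(n,B[0],B[1],np.round(cv2.boxPoints(B[2]),1).tolist())
        if n=="top": print(plane("top",cv2.boxPoints(B[2]),174).round(0).tolist())
# tray outer contour
hsv=cv2.cvtColor(t,cv2.COLOR_BGR2HSV); m=((hsv[...,1]<60)&(hsv[...,2]>90)).astype(np.uint8)
for B in blobs(m,(110,130,245,285),2000):
    q=cv2.boxPoints(B[2]); P=plane("top",q,21); print("tray",q.round(1).tolist(),P.round(1).tolist(),P.mean(0),[np.linalg.norm(P[i]-P[i-1]).round(1) for i in range(4)])
for B in blobs(m,(290,195,400,230),200):
    q=cv2.boxPoints(B[2]); P=plane("top",q,162); print("bar",q.round(1).tolist(),P.round(1).tolist(),P.mean(0),[np.linalg.norm(P[i]-P[i-1]).round(1) for i in range(4)])
a=cv2.resize(t[195:265,290:400],None,fx=5,fy=5,interpolation=2);b=cv2.resize(s[195:320,245:390],None,fx=3,fy=3,interpolation=2)
c=np.zeros((730,550,3),np.uint8);c[:350]=a;c[350:725,:435]=b
cv2.imwrite("pics/crop.png",cv2.resize(c,None,fx=.82,fy=.82))
E
```

```text
top 143 [378.2, 233.8] [[372.5, 226.39999389648438], [381.20001220703125, 224.89999389648438], [384.1000061035156, 240.89999389648438], [375.3999938964844, 242.5]]
[[582.0, -235.0, 174.0], [585.0, -252.0, 174.0], [553.0, -258.0, 174.0], [550.0, -240.0, 174.0]]
top 128 [350.4, 238.8] [[345.29998779296875, 231.10000610351562], [352.70001220703125, 229.8000030517578], [355.70001220703125, 246.3000030517578], [348.29998779296875, 247.6999969482422]]
[[574.0, -180.0, 174.0], [576.0, -195.0, 174.0], [544.0, -200.0, 174.0], [541.0, -186.0, 174.0]]
top 110 [321.8, 243.7] [[317.0, 236.10000610351562], [323.3999938964844, 234.89999389648438], [326.3999938964844, 251.39999389648438], [320.0, 252.5]]
[[565.0, -124.0, 174.0], [567.0, -137.0, 174.0], [535.0, -142.0, 174.0], [532.0, -130.0, 174.0]]
side 168 [280.7, 235.4] [[272.29998779296875, 246.10000610351562], [282.29998779296875, 221.3000030517578], [289.20001220703125, 224.10000610351562], [279.20001220703125, 248.89999389648438]]
side 143 [314.4, 248.3] [[307.0, 259.8999938964844], [316.6000061035156, 234.5], [321.8999938964844, 236.5], [312
[... 258 characters left out ...]
 [216.60000610351562, 149.3000030517578], [225.39999389648438, 255.8000030517578], [141.10000610351562, 262.79998779296875]] [[754.8, 283.9, 21.0], [768.7, 86.1, 21.0], [524.6, 65.7, 21.0], [508.4, 258.7, 21.0]] [639.12777323 173.56919021  21.        ] [np.float64(247.7), np.float64(198.3), np.float64(244.9), np.float64(193.7)]
bar [[293.1000061035156, 216.10000610351562], [390.70001220703125, 198.6999969482422], [395.0, 222.8000030517578], [297.29998779296875, 240.10000610351562]] [[604.9, -78.6, 162.0], [637.9, -276.7, 162.0], [589.3, -284.0, 162.0], [557.2, -86.5, 162.0]] [ 597.32405923 -181.45044037  162.        ] [np.float64(48.4), np.float64(200.8), np.float64(49.2), np.float64(200.1)]
```

View pics/crop.png

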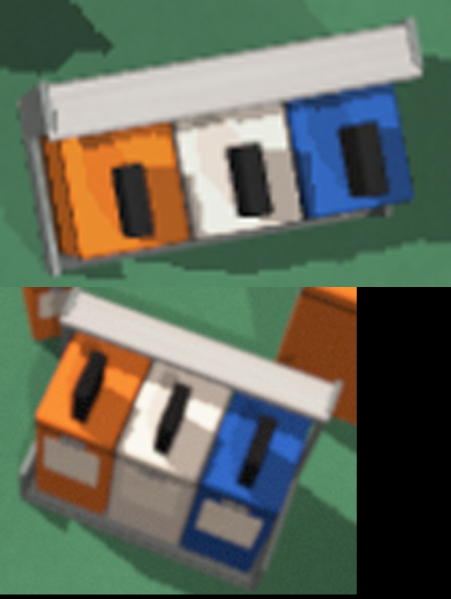

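The crop confirms it: three upright tabs along the row, with the bar behind them. The tab edges give a tab-top centre near (550,-134) and a yaw near 0.154, with tabs 58 mm apart as specified. I'll project this estimate into both views to check it and work out the first move.

```bash
cat >> h.py <<'E'
from scipy.spatial.transform import Rotation as Ro
def Rt(yaw,tilt=0):  # tool x = case x, tool down; tilt: top towards case -x
    return Ro.from_euler("ZYX",[yaw,-tilt,np.pi])
def go(pos,yaw,tilt=0):
    s=monitor.sense(); R0=Ro.from_euler("xyz",s["tcp_rot"])
    d=R0.inv().apply(np.array(pos)-s["eef_pos"])/50; w=(R0.inv()*Rt(yaw,tilt)).as_rotvec()/np.radians(6)
    print("t",round(s["clock"],2),"pos",s["eef_pos"].round(1),"rpy",s["tcp_rot"].round(3),"xyz",d.round(3),"a",w.round(3),"op",round(s["opening"],3),"F",s["contact_force"].round(1),"q",s["qpos"].round(2))
def wire(im,n,o,R,boxes):
    for (a,b,col) in boxes:
        c=np.array([[x,y,z] for x in(a[0],b[0]) for y in(a[1],b[1]) for z in(a[2],b[2])])
        p=proj(n,R.apply(c)+o)
        for i in range(8):
            for j in range(i):
                if bin(i^j).count("1")==1: cv2.line(im,*[tuple(int(round(v*16)) for v in p[k]*4) for k in(i,j)],col,1,16,4)
E
python3 - <<'E'
from h import *
yaw=0.154; R=Ro.from_euler("z",yaw); o=np.array([564.8,-132.1,4])
go([550,-134.4,215],yaw)
out=[]
for n,b in(("top",(225,385,292,392)),("side",(210,320,245,385))):
    im=cv2.resize(cv2.imread(f"pics/{n}0.png"),None,fx=4,fy=4,interpolation=2)
    if n=="top": b=(195,265,290,400)
    bx=[([-33,-6-58*k,130],[3,6-58*k,170],(0,255,255)) for k in range(3)]+[([-40,-28,0],[40,28,130],(255,0,255)),([20,-150,150],[47,34,158],(0,255,0))]
    wire(im,n,o,R,bx); out.append(im[b[0]*4:b[1]*4,b[2]*4:b[3]*4])
c=np.zeros((730,570,3),np.uint8); c[:280,:440]=out[0]; c[285:725,:560]=out[1]; cv2.imwrite("pics/ov.png",cv2.resize(c,None,fx=.82,fy=.82))
E
```

```text
t 0.1 pos [161.1 603.4 230.6] rpy [-3.14   0.     2.881] xyz [-11.321 -12.251   0.328] a [-3.0000e-03  1.7000e-02  2.6039e+01] op 0.994 F [-0.5 -0.4 -0.3] q [ 1.31  0.35  1.63 -0.    1.16 -0.  ]
```

View pics/ov.png

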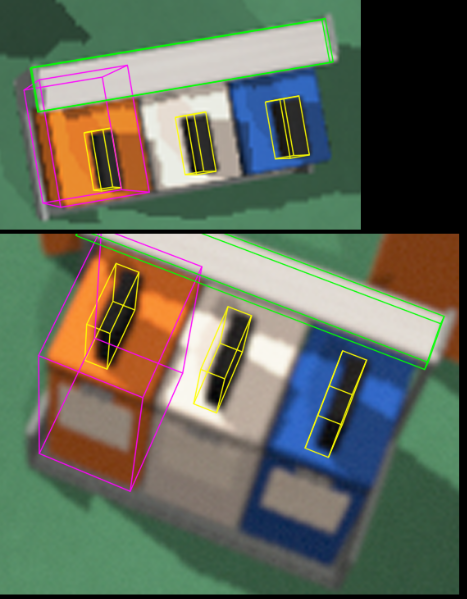

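The overlay fits to about 1–2 px. The real tabs sit roughly 2 mm further to −y, so I'm using a tab centre of (550,-136.5). Moving to hover above it.

drive_tool:
  plan:
    - {"x": -11.28, "y": -12.29, "z": 0.33, "az": 26.0, "hand": 45}
    - {"x": -11.28, "y": -12.29, "z": 0.33, "az": 26.0, "hand": 45}
    - {"x": -11.28, "y": -12.29, "z": 0.33, "az": 26.0, "hand": 45}
    - {"x": -11.28, "y": -12.29, "z": 0.33, "az": 26.0, "hand": 45}
    - {"x": -11.28, "y": -12.29, "z": 0.33, "az": 26.0, "hand": 45}
    - {"x": -11.28, "y": -12.29, "z": 0.33, "az": 26.0, "hand": 45}
    - {"x": -11.28, "y": -12.29, "z": 0.33, "az": 26.0, "hand": 45}
    - {"x": -11.28, "y": -12.29, "z": 0.33, "az": 26.0, "hand": 45}

```text
invalid input
```

```bash
python3 -c "
from h import *
go([550,-136.5,215],.154)"
```

```text
t 0.1 pos [161.1 603.4 230.6] rpy [-3.14   0.     2.881] xyz [-11.332 -12.292   0.328] a [-3.0000e-03  1.7000e-02  2.6039e+01] op 0.994 F [-0.5 -0.4 -0.3] q [ 1.31  0.35  1.63 -0.    1.16 -0.  ]
```

drive_tool:
  plan:
    - {"x": -11.3, "y": -12.3, "z": 0.33, "ax": 0, "ay": 0, "az": 26.0, "hand": 45}
    - {"x": -11.3, "y": -12.3, "z": 0.33, "ax": 0, "ay": 0, "az": 26.0, "hand": 45}
    - {"x": -11.3, "y": -12.3, "z": 0.33, "ax": 0, "ay": 0, "az": 26.0, "hand": 45}
    - {"x": -11.3, "y": -12.3, "z": 0.33, "ax": 0, "ay": 0, "az": 26.0, "hand": 45}
    - {"x": -11.3, "y": -12.3, "z": 0.33, "ax": 0, "ay": 0, "az": 26.0, "hand": 45}
    - {"x": -11.3, "y": -12.3, "z": 0.33, "ax": 0, "ay": 0, "az": 26.0, "hand": 45}
    - {"x": -11.3, "y": -12.3, "z": 0.33, "ax": 0, "ay": 0, "az": 26.0, "hand": 45}
    - {"x": -11.3, "y": -12.3, "z": 0.33, "ax": 0, "ay": 0, "az": 26.0, "hand": 45}

```text
clock: 0.9
eef_pos: [347.0, 247.7, 223.3]
tcp_rot: [3.141, -0.0, 1.675]
contact_force: [1.6, -0.2, 0.5]
opening: 0.528
grasp_force: 0.0
```

```bash
python3 -c "
from h import *
go([550,-136.5,215],.154)"
```

```text
t 0.9 pos [347.  247.7 223.3] rpy [ 3.141 -0.     1.675] xyz [-8.065  3.239  0.166] a [ 1.0000e-03 -1.0000e-03  1.4525e+01] op 0.528 F [ 1.6 -0.2  0.5] q [ 0.62  0.05  2.04 -0.    1.05  0.51]
```

drive_tool:
  plan:
    - {"x": -7.3, "y": 2.9, "z": 0.15, "ax": 0, "ay": 0, "az": 13.5, "hand": 45}
    - {"x": -7.3, "y": 2.9, "z": 0.15, "ax": 0, "ay": 0, "az": 13.5, "hand": 45}
    - {"x": -7.3, "y": 2.9, "z": 0.15, "ax": 0, "ay": 0, "az": 13.5, "hand": 45}
    - {"x": -7.3, "y": 2.9, "z": 0.15, "ax": 0, "ay": 0, "az": 13.5, "hand": 45}
    - {"x": -7.3, "y": 2.9, "z": 0.15, "ax": 0, "ay": 0, "az": 13.5, "hand": 45}
    - {"x": -7.3, "y": 2.9, "z": 0.15, "ax": 0, "ay": 0, "az": 13.5, "hand": 45}
    - {"x": -7.3, "y": 2.9, "z": 0.15, "ax": 0, "ay": 0, "az": 13.5, "hand": 45}
    - {"x": -7.3, "y": 2.9, "z": 0.15, "ax": 0, "ay": 0, "az": 13.5, "hand": 45}

```text
clock: 1.7
eef_pos: [531.5, -99.9, 215.6]
tcp_rot: [3.142, 0.0, 0.474]
contact_force: [2.0, 0.0, 1.2]
opening: 0.524
grasp_force: 0.0
```

drive_tool:
  plan:
    - {"x": 0, "y": 0, "z": 0, "ax": 0, "ay": 0, "az": 0, "hand": 45}
    - {"x": 0, "y": 0, "z": 0, "ax": 0, "ay": 0, "az": 0, "hand": 45}
    - {"x": 0, "y": 0, "z": 0, "ax": 0, "ay": 0, "az": 0, "hand": 45}

```text
clock: 2.0
eef_pos: [530.0, -96.6, 215.5]
tcp_rot: [-3.141, 0.001, 0.482]
contact_force: [-0.8, -0.3, -0.9]
opening: 0.53
grasp_force: 0.0
```

```bash
python3 -c "
from h import *
go([550,-136.5,215],.154)"
```

```text
t 2.0 pos [530.  -96.6 215.5] rpy [-3.141e+00  1.000e-03  4.820e-01] xyz [-0.016  0.892  0.009] a [-0.008  0.01   3.134] op 0.53 F [-0.8 -0.3 -0.9] q [-0.18  0.24  1.83  0.    1.07  0.91]
```

drive_tool:
  plan:
    - {"x": -0.02, "y": 0.45, "z": 0, "ax": 0, "ay": 0, "az": 1.3, "hand": 45}
    - {"x": -0.02, "y": 0.89, "z": 0, "ax": 0, "ay": 0, "az": 2.6, "hand": 45}
    - {"x": -0.02, "y": 0.89, "z": 0, "ax": 0, "ay": 0, "az": 3.13, "hand": 45}
    - {"x": -0.02, "y": 0.89, "z": 0, "ax": 0, "ay": 0, "az": 3.13, "hand": 45}
    - {"x": -0.02, "y": 0.89, "z": 0, "ax": 0, "ay": 0, "az": 3.13, "hand": 45}
    - {"x": -0.02, "y": 0.89, "z": 0, "ax": 0, "ay": 0, "az": 3.13, "hand": 45}

```text
clock: 2.6
eef_pos: [550.2, -136.3, 216.0]
tcp_rot: [-3.141, 0.0, 0.156]
contact_force: [0.1, -0.6, 0.7]
opening: 0.527
grasp_force: 0.0
```

```bash
python3 - <<'E'
from h import *
go([550,-136.5,215],.154)
a=imaging.grab_frame("top")[:,:,::-1];b=imaging.grab_frame("side")[:,:,::-1]
a=a[180:270,270:410];b=b[150:310,230:390]
c=np.zeros((600,760,3),np.uint8);c[:270,:420]=cv2.resize(a,None,fx=3,fy=3);c[:480,420:]=cv2.resize(b[:,:113],None,fx=3,fy=3)[:,:340]
cv2.imwrite("pics/hov.png",c)
E
```

```text
t 2.6 pos [ 550.2 -136.3  216. ] rpy [-3.141  0.     0.156] xyz [-0.005  0.004  0.02 ] a [-0.001  0.001  0.018] op 0.527 F [ 0.1 -0.6  0.7] q [-0.25  0.28  1.78  0.    1.09  1.17]Traceback (most recent call last):
  File "<stdin>", line 5, in <module>
ValueError: could not broadcast input array from shape (480,339,3) into shape (480,340,3)
```

```bash
python3 - <<'E'
from h import *
b=imaging.grab_frame("side")[:,:,::-1][150:300,220:390]
cv2.imwrite("pics/hov.png",cv2.resize(b,None,fx=4,fy=4,interpolation=2))
E
```

```text
(no output)
```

View pics/hov.png

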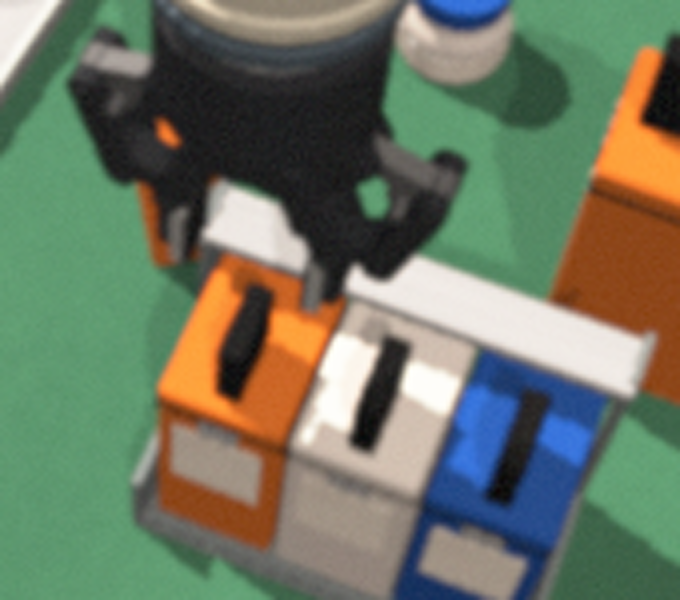

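The hover view shows the finger tips at crop (180,255) and (315,305), straddling the tab at (245,330). Projected down to tab height, their midpoint lands on the tab, so I'll descend 75 mm and close.

drive_tool:
  plan:
    - {"x": 0, "y": 0, "z": 0.4, "ax": 0, "ay": 0, "az": 0, "hand": 45}
    - {"x": 0, "y": 0, "z": 0.8, "ax": 0, "ay": 0, "az": 0, "hand": 45}
    - {"x": 0, "y": 0, "z": 1.2, "ax": 0, "ay": 0, "az": 0, "hand": 45}
    - {"x": 0, "y": 0, "z": 1.5, "ax": 0, "ay": 0, "az": 0, "hand": 45}
    - {"x": 0, "y": 0, "z": 1.5, "ax": 0, "ay": 0, "az": 0, "hand": 45}
    - {"x": 0, "y": 0, "z": 1.5, "ax": 0, "ay": 0, "az": 0, "hand": 30}
    - {"x": 0, "y": 0, "z": 1.5, "ax": 0, "ay": 0, "az": 0, "hand": 20}
    - {"x": 0, "y": 0, "z": 1.5, "ax": 0, "ay": 0, "az": 0, "hand": 16}
  grip_force: 60

```text
clock: 3.55
eef_pos: [551.2, -137.4, 141.9]
tcp_rot: [3.141, -0.002, 0.153]
contact_force: [0.4, -0.3, 0.9]
opening: 0.189
grasp_force: 0.0
```

drive_tool:
  plan:
    - {"x": 0, "y": 0, "z": 0, "ax": 0, "ay": 0, "az": 0, "hand": 5}
    - {"x": 0, "y": 0, "z": 0, "ax": 0, "ay": 0, "az": 0, "hand": 5}
    - {"x": 0, "y": 0, "z": 0, "ax": 0, "ay": 0, "az": 0, "hand": 5}
    - {"x": 0, "y": 0, "z": 0, "ax": 0, "ay": 0, "az": 0, "hand": 5}

```text
clock: 3.95
eef_pos: [551.0, -137.3, 141.7]
tcp_rot: [3.141, -0.001, 0.153]
contact_force: [-0.9, 1.9, 6.5]
opening: 0.133
grasp_force: 59.7
```

```bash
python3 - <<'E'
from h import *
go([550,-136.5,141],.154)
b=imaging.grab_frame("side")[:,:,::-1][150:300,220:390]
cv2.imwrite("pics/gr.png",cv2.resize(b,None,fx=4,fy=4,interpolation=2))
# tip path: rotate TCP about lower front edge
s=monitor.sense(); R=Ro.from_euler("z",.154); tab0=s["eef_pos"]; o=tab0-R.apply([-15,0,0]); o[2]=4
piv=o+R.apply([-40,0,0]); R0=Ro.from_euler("xyz",s["tcp_rot"])
for a in(4,8,12,16,20,23):
    T=R*Ro.from_euler("y",-a,degrees=True)*R.inv(); p=piv+T.apply(tab0-piv)
    print(a,(R0.inv().apply(p-tab0)/50).round(3),((R0.inv()*T*R0).as_rotvec()/np.radians(6)).round(3))
E
```

```text
t 3.95 pos [ 551.  -137.3  141.7] rpy [ 3.141e+00 -1.000e-03  1.530e-01] xyz [-0.017 -0.018  0.014] a [ 0.003 -0.01  -0.009] op 0.133 F [-0.9  1.9  6.5] q [-0.25  0.37  1.84  0.    0.94  1.17]
4 [-0.193  0.    -0.028] [0.001 0.667 0.   ]
8 [-0.388  0.    -0.043] [1.000e-03 1.333e+00 0.000e+00]
12 [-0.584  0.001 -0.044] [2.e-03 2.e+00 1.e-03]
16 [-0.779  0.001 -0.032] [3.000e-03 2.667e+00 1.000e-03]
20 [-0.972  0.001 -0.006] [3.000e-03 3.333e+00 1.000e-03]
23 [-1.116e+00  1.000e-03  2.200e-02] [4.000e-03 3.833e+00 1.000e-03]
```

View pics/gr.png

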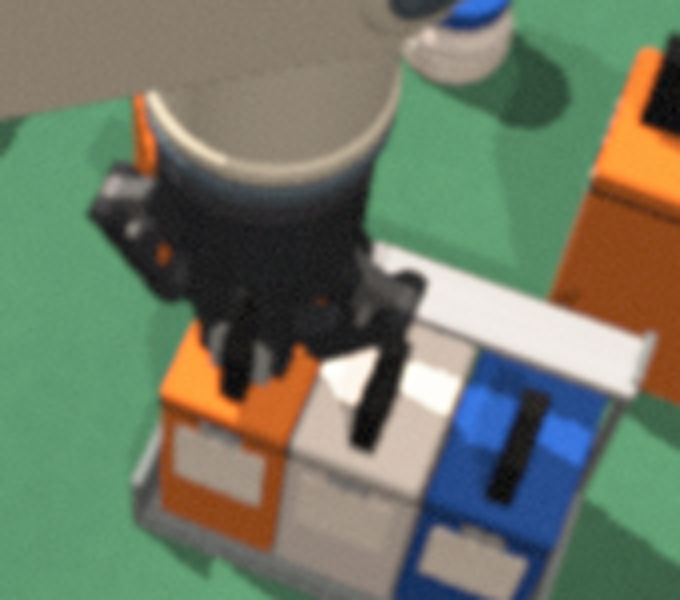

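The fingers hold the tab: opening 11.3 mm, grip 60 N, and the case is still standing straight. Now I'll tip it about the lower front edge with about 2 mm of lift.

drive_tool:
  plan:
    - {"x": -0.1, "y": 0, "z": -0.04, "ax": 0, "ay": 0.33, "az": 0, "hand": 5}
    - {"x": -0.19, "y": 0, "z": -0.06, "ax": 0, "ay": 0.67, "az": 0, "hand": 5}
    - {"x": -0.39, "y": 0, "z": -0.08, "ax": 0, "ay": 1.33, "az": 0, "hand": 5}
    - {"x": -0.58, "y": 0, "z": -0.09, "ax": 0, "ay": 2.0, "az": 0, "hand": 5}
    - {"x": -0.78, "y": 0, "z": -0.08, "ax": 0, "ay": 2.67, "az": 0, "hand": 5}
    - {"x": -0.97, "y": 0, "z": -0.06, "ax": 0, "ay": 3.33, "az": 0, "hand": 5}
    - {"x": -1.12, "y": 0, "z": -0.03, "ax": 0, "ay": 3.83, "az": 0, "hand": 5}
    - {"x": -1.12, "y": 0, "z": -0.03, "ax": 0, "ay": 3.83, "az": 0, "hand": 5}

```text
clock: 4.8
eef_pos: [493.5, -145.9, 142.0]
tcp_rot: [-3.141, -0.401, 0.151]
contact_force: [2.4, 0.7, -2.6]
opening: 0.133
grasp_force: 58.4
```

```bash
python3 - <<'E'
from h import *
b=imaging.grab_frame("side")[:,:,::-1][150:320,200:390]
cv2.imwrite("pics/tip.png",cv2.resize(b,None,fx=3.5,fy=3.5,interpolation=2))
s=monitor.sense();p=s["eef_pos"];R=Ro.from_euler("z",.154)
go(p+[0,0,32],.154,np.radians(23)); print((Ro.from_euler("xyz",s["tcp_rot"]).inv().apply(R.apply([-100,0,50])+[0,0,0])/50).round(3))
E
```

```text
t 4.85 pos [ 494.6 -146.1  142.4] rpy [-3.141 -0.4    0.151] xyz [ 0.249 -0.    -0.589] a [ 0.007  0.012 -0.028] op 0.132 F [-0.1 -0.6 -1.9] q [-0.43  0.17  2.2   0.49  0.48  0.58]
[-1.452  0.005 -1.7  ]
```

View pics/tip.png

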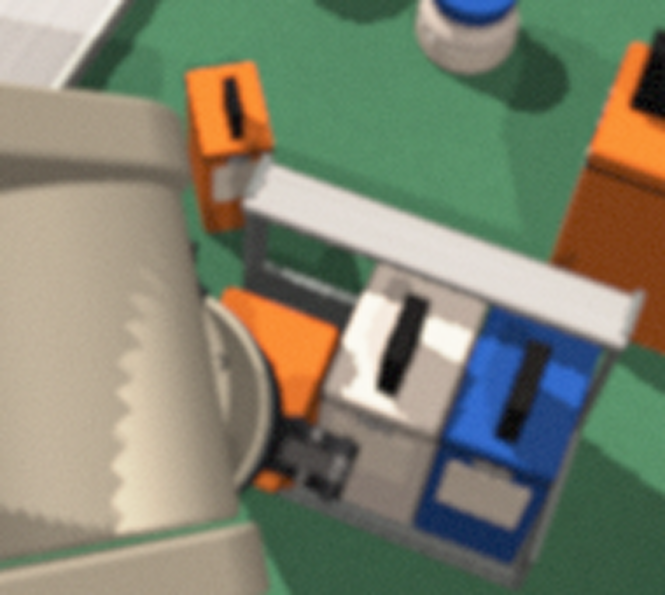

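The case is tipped about 23° with its foot in the rack, and white and blue are undisturbed. Now raise it 32 mm, then draw it forward and up.

drive_tool:
  plan:
    - {"x": 0.08, "y": 0, "z": -0.2, "ax": 0, "ay": 0, "az": 0, "hand": 5}
    - {"x": 0.17, "y": 0, "z": -0.4, "ax": 0, "ay": 0, "az": 0, "hand": 5}
    - {"x": 0.25, "y": 0, "z": -0.59, "ax": 0, "ay": 0, "az": 0, "hand": 5}
    - {"x": 0.0, "y": 0, "z": -0.88, "ax": 0, "ay": 0, "az": 0, "hand": 5}
    - {"x": -0.3, "y": 0, "z": -1.23, "ax": 0, "ay": 0, "az": 0, "hand": 5}
    - {"x": -0.6, "y": 0, "z": -1.58, "ax": 0, "ay": 0, "az": 0, "hand": 5}
    - {"x": -0.9, "y": 0, "z": -1.94, "ax": 0, "ay": 0, "az": 0, "hand": 5}
    - {"x": -1.2, "y": 0, "z": -2.29, "ax": 0, "ay": 0, "az": 0, "hand": 5}

```text
clock: 5.65
eef_pos: [395.9, -161.1, 225.7]
tcp_rot: [3.14, -0.401, 0.154]
contact_force: [0.7, -0.5, -3.3]
opening: 0.133
grasp_force: 58.9
```

drive_tool:
  plan:
    - {"x": 0, "y": 0, "z": 0, "ax": 0, "ay": 0, "az": 0, "hand": 5}
    - {"x": 0, "y": 0, "z": 0, "ax": 0, "ay": 0, "az": 0, "hand": 5}

```text
clock: 5.85
eef_pos: [396.9, -161.5, 225.5]
tcp_rot: [3.14, -0.402, 0.153]
contact_force: [1.3, 0.3, -3.3]
opening: 0.133
grasp_force: 58.8
```

```bash
python3 - <<'E'
from h import *
go([410,-155,245],.154,0)
go([420,172,245],.083,0)
E
```

```text
t 5.85 pos [ 396.9 -161.5  225.5] rpy [ 3.14  -0.402  0.153] xyz [ 0.41  -0.089 -0.249] a [ 0.02  -3.841 -0.013] op 0.133 F [ 1.3  0.3 -3.3] q [-0.61 -0.11  2.26  0.41  0.74  0.54]
t 5.85 pos [ 396.9 -161.5  225.5] rpy [ 3.14  -0.402  0.153] xyz [ 1.509 -6.523  0.206] a [-0.117 -3.84   0.656] op 0.133 F [ 1.3  0.3 -3.3] q [-0.61 -0.11  2.26  0.41  0.74  0.54]
```

drive_tool:
  plan:
    - {"x": 0.07, "y": 0, "z": -0.05, "ax": 0, "ay": -0.6, "az": 0, "hand": 5}
    - {"x": 0.14, "y": -0.02, "z": -0.1, "ax": 0, "ay": -1.3, "az": 0, "hand": 5}
    - {"x": 0.2, "y": -0.04, "z": -0.15, "ax": 0, "ay": -2.0, "az": 0, "hand": 5}
    - {"x": 0.27, "y": -0.06, "z": -0.2, "ax": 0, "ay": -2.7, "az": 0, "hand": 5}
    - {"x": 0.34, "y": -0.08, "z": -0.22, "ax": 0, "ay": -3.4, "az": 0, "hand": 5}
    - {"x": 0.41, "y": -0.09, "z": -0.25, "ax": 0, "ay": -3.84, "az": 0, "hand": 5}
    - {"x": 0.41, "y": -0.09, "z": -0.25, "ax": 0, "ay": -3.84, "az": 0, "hand": 5}
    - {"x": 0.41, "y": -0.09, "z": -0.25, "ax": 0, "ay": -3.84, "az": 0, "hand": 5}

```text
clock: 6.65
eef_pos: [410.1, -154.0, 243.4]
tcp_rot: [-3.141, 0.001, 0.154]
contact_force: [-0.4, -0.1, -3.7]
opening: 0.13
grasp_force: 58.9
```

```bash
python3 - <<'E'
from h import *
go([430,172,245],.083,0)
E
```

```text
t 6.65 pos [ 410.1 -154.   243.4] rpy [-3.141e+00  1.000e-03  1.540e-01] xyz [ 1.395 -6.381 -0.031] a [-0.002  0.005  0.68 ] op 0.13 F [-0.4 -0.1 -3.7] q [-0.36  0.04  2.   -0.    1.1   1.05]
```

drive_tool:
  plan:
    - {"x": 0.1, "y": -0.5, "z": 0, "ax": 0, "ay": 0, "az": 0, "hand": 5}
    - {"x": 0.3, "y": -1.3, "z": 0, "ax": 0, "ay": 0, "az": 0.1, "hand": 5}
    - {"x": 0.5, "y": -2.2, "z": 0, "ax": 0, "ay": 0, "az": 0.2, "hand": 5}
    - {"x": 0.7, "y": -3.1, "z": 0, "ax": 0, "ay": 0, "az": 0.3, "hand": 5}
    - {"x": 0.9, "y": -4.0, "z": 0, "ax": 0, "ay": 0, "az": 0.4, "hand": 5}
    - {"x": 1.1, "y": -4.9, "z": 0, "ax": 0, "ay": 0, "az": 0.5, "hand": 5}
    - {"x": 1.3, "y": -5.7, "z": 0, "ax": 0, "ay": 0, "az": 0.6, "hand": 5}
    - {"x": 1.4, "y": -6.38, "z": 0, "ax": 0, "ay": 0, "az": 0.68, "hand": 5}

```text
clock: 7.45
eef_pos: [429.9, 173.5, 243.8]
tcp_rot: [-3.14, -0.0, 0.082]
contact_force: [1.1, 0.1, -2.1]
opening: 0.131
grasp_force: 59.6
```

drive_tool:
  plan:
    - {"x": 0, "y": 0, "z": 0, "ax": 0, "ay": 0, "az": 0, "hand": 5}
    - {"x": 0, "y": 0, "z": 0, "ax": 0, "ay": 0, "az": 0, "hand": 5}

```text
clock: 7.65
eef_pos: [429.5, 171.7, 243.5]
tcp_rot: [-3.142, 0.001, 0.083]
contact_force: [-0.8, -1.0, -4.1]
opening: 0.125
grasp_force: 60.1
```

```bash
python3 - <<'E'
from h import *
go([624,172.4,195],.083,0)
E
```

```text
t 7.65 pos [429.5 171.7 243.5] rpy [-3.142e+00  1.000e-03  8.300e-02] xyz [3.879 0.311 0.965] a [-0.001  0.011  0.004] op 0.125 F [-0.8 -1.  -4.1] q [0.38 0.08 1.95 0.   1.11 1.86]
```

drive_tool:
  plan:
    - {"x": 0.4, "y": 0.03, "z": 0, "ax": 0, "ay": 0, "az": 0, "hand": 5}
    - {"x": 1.1, "y": 0.1, "z": 0.1, "ax": 0, "ay": 0, "az": 0, "hand": 5}
    - {"x": 1.8, "y": 0.15, "z": 0.25, "ax": 0, "ay": 0, "az": 0, "hand": 5}
    - {"x": 2.5, "y": 0.2, "z": 0.4, "ax": 0, "ay": 0, "az": 0, "hand": 5}
    - {"x": 3.1, "y": 0.25, "z": 0.6, "ax": 0, "ay": 0, "az": 0, "hand": 5}
    - {"x": 3.6, "y": 0.3, "z": 0.8, "ax": 0, "ay": 0, "az": 0, "hand": 5}
    - {"x": 3.88, "y": 0.31, "z": 0.96, "ax": 0, "ay": 0, "az": 0, "hand": 5}
    - {"x": 3.88, "y": 0.31, "z": 0.96, "ax": 0, "ay": 0, "az": 0, "hand": 5}

```text
clock: 8.45
eef_pos: [625.1, 170.4, 194.0]
tcp_rot: [3.141, 0.003, 0.08]
contact_force: [-0.3, -0.4, -3.3]
opening: 0.133
grasp_force: 60.1
```

```bash
python3 - <<'E'
from h import *
go([624,172.4,142],.083,0)
b=imaging.grab_frame("side")[:,:,::-1]
cv2.imwrite("pics/tr.png",cv2.resize(b[30:270,60:380],None,fx=2.4,fy=2.4,interpolation=2))
E
```

```text
t 8.45 pos [625.1 170.4 194. ] rpy [3.141e+00 3.000e-03 8.000e-02] xyz [-0.015 -0.042  1.039] a [ 0.004  0.027 -0.029] op 0.133 F [-0.3 -0.4 -3.3] q [0.26 0.42 1.61 0.   1.11 1.75]
```

View pics/tr.png

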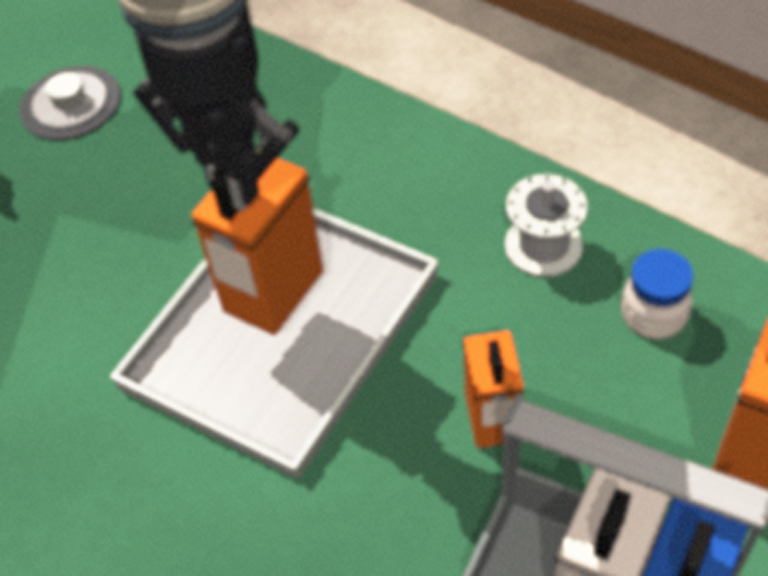

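The case hangs upright over the tray interior, and white and blue still stand in the rack. Lowering slowly about 53 mm.

drive_tool:
  plan:
    - {"x": -0.01, "y": -0.02, "z": 0.3, "ax": 0, "ay": 0, "az": 0, "hand": 5}
    - {"x": -0.01, "y": -0.02, "z": 0.6, "ax": 0, "ay": 0, "az": 0, "hand": 5}
    - {"x": -0.01, "y": -0.02, "z": 0.8, "ax": 0, "ay": 0, "az": 0, "hand": 5}
    - {"x": -0.01, "y": -0.02, "z": 0.92, "ax": 0, "ay": 0, "az": 0, "hand": 5}
    - {"x": -0.01, "y": -0.02, "z": 1.0, "ax": 0, "ay": 0, "az": 0, "hand": 5}
    - {"x": -0.01, "y": -0.02, "z": 1.04, "ax": 0, "ay": 0, "az": 0, "hand": 5}
    - {"x": -0.01, "y": -0.02, "z": 1.04, "ax": 0, "ay": 0, "az": 0, "hand": 5}
    - {"x": -0.01, "y": -0.02, "z": 1.04, "ax": 0, "ay": 0, "az": 0, "hand": 5}

```text
clock: 9.3
eef_pos: [624.3, 172.9, 144.0]
tcp_rot: [-3.142, 0.0, 0.082]
contact_force: [-0.5, -0.0, -2.6]
opening: 0.13
grasp_force: 60.1
```

drive_tool:
  plan:
    - {"x": 0, "y": 0, "z": 0.02, "ax": 0, "ay": 0, "az": 0, "hand": 5}
    - {"x": 0, "y": 0, "z": 0.03, "ax": 0, "ay": 0, "az": 0, "hand": 5}
    - {"x": 0, "y": 0, "z": 0.03, "ax": 0, "ay": 0, "az": 0, "hand": 5}
    - {"x": 0, "y": 0, "z": 0.03, "ax": 0, "ay": 0, "az": 0, "hand": 5}

```text
clock: 9.7
eef_pos: [624.1, 172.9, 142.2]
tcp_rot: [3.142, 0.001, 0.082]
contact_force: [0.7, 0.9, -3.0]
opening: 0.13
grasp_force: 60.1
```

drive_tool:
  plan:
    - {"x": 0, "y": 0, "z": 0.02, "ax": 0, "ay": 0, "az": 0, "hand": 5}
    - {"x": 0, "y": 0, "z": 0.04, "ax": 0, "ay": 0, "az": 0, "hand": 5}
    - {"x": 0, "y": 0, "z": 0.04, "ax": 0, "ay": 0, "az": 0, "hand": 5}
    - {"x": 0, "y": 0, "z": 0.04, "ax": 0, "ay": 0, "az": 0, "hand": 5}

```text
clock: 10.1
eef_pos: [624.4, 173.1, 140.7]
tcp_rot: [-3.141, 0.0, 0.082]
contact_force: [-1.0, 0.9, 3.8]
opening: 0.131
grasp_force: 61.1
```

The wrist force flipped from −3 to +3.8 N at the expected height, so the foot is on the tray floor. Releasing and rising.

drive_tool:
  plan:
    - {"x": 0, "y": 0, "z": 0, "ax": 0, "ay": 0, "az": 0, "hand": 14}
    - {"x": 0, "y": 0, "z": 0, "ax": 0, "ay": 0, "az": 0, "hand": 20}
    - {"x": 0, "y": 0, "z": 0, "ax": 0, "ay": 0, "az": 0, "hand": 45}
    - {"x": 0, "y": 0, "z": 0, "ax": 0, "ay": 0, "az": 0, "hand": 45}
    - {"x": 0, "y": 0, "z": 0, "ax": 0, "ay": 0, "az": 0, "hand": 45}
    - {"x": 0, "y": 0, "z": -0.2, "ax": 0, "ay": 0, "az": 0, "hand": 45}
    - {"x": 0, "y": 0, "z": -0.6, "ax": 0, "ay": 0, "az": 0, "hand": 45}
    - {"x": 0, "y": 0, "z": -1.1, "ax": 0, "ay": 0, "az": 0, "hand": 45}

```text
clock: 10.9
eef_pos: [623.6, 172.7, 195.5]
tcp_rot: [3.141, 0.003, 0.082]
contact_force: [-0.3, 0.2, -0.4]
opening: 0.528
grasp_force: 0.0
```

drive_tool:
  plan:
    - {"x": 0, "y": 0, "z": -0.8, "ax": 0, "ay": 0, "az": 0, "hand": 45}
    - {"x": 0, "y": 0, "z": -1.6, "ax": 0, "ay": 0, "az": 0, "hand": 45}
    - {"x": -0.8, "y": 0, "z": -1.6, "ax": 0, "ay": 0, "az": 0, "hand": 45}
    - {"x": -1.6, "y": 0, "z": -1.6, "ax": 0, "ay": 0, "az": 0, "hand": 45}
    - {"x": -2.4, "y": 0, "z": -1.6, "ax": 0, "ay": 0, "az": 0, "hand": 45}
    - {"x": -3.0, "y": 0, "z": -1.6, "ax": 0, "ay": 0, "az": 0, "hand": 45}
    - {"x": -3.0, "y": 0, "z": -1.6, "ax": 0, "ay": 0, "az": 0, "hand": 45}

```text
clock: 11.6
eef_pos: [471.4, 160.2, 276.1]
tcp_rot: [3.141, 0.002, 0.082]
contact_force: [0.3, -0.2, -0.0]
opening: 0.521
grasp_force: 0.0
```

```bash
python3 - <<'E'
from h import *
b=imaging.grab_frame("side")[:,:,::-1]
cv2.imwrite("pics/end.png",cv2.resize(b[30:320,60:380],None,fx=2,fy=2,interpolation=2))
E
```

```text
(no output)
```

View pics/end.png

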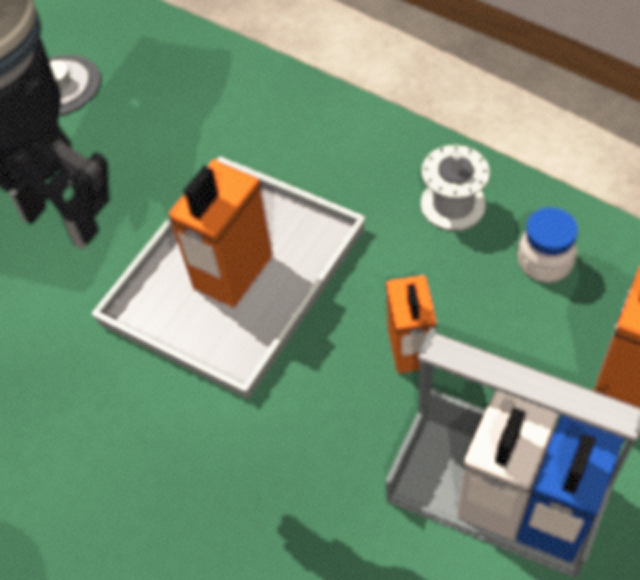

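The orange case stands upright near the tray's middle at crop (222,235). White and blue stand in the rack, and the robot is clear.

```bash
python3 -c "
from rig import r
print(r.sign_off())"
```

```text
the job is handed in; nothing more can be done
None
```

I tipped the orange case out of the rack and set it down upright on the tray floor; the blue and white cases are still standing in the rack, and the job is handed in (no verdict was returned).

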